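Lift a honeycomb frame with sprung tongs onto the uncapping rest

ROBOT

A 7-joint arm with a two-finger parallel gripper is mounted at the origin on a cart in front of the work surface, level with it; the furniture and walls round the work are solid. World frame = base frame: x ahead of the robot, y to its left, z up, the work surface at z = 0. Lengths are in mm, angles in rad, forces in N, time in s.
With the tool pointing down it reaches from about 400 to 900 mm from the base axis. Payload 5.6 kg.
Tool frame: the origin (TCP) lies on the centre line of the jaws, within the pads' length; the fingertips stand 22 mm ahead of it and the grasp point (between the pads) lies 3 mm ahead of it; z points along the fingers, y is the direction in which the jaws open and shut (so a half turn about z gives the same grasp; the last joint's range is limited). The gripper opens to 92 mm and grips with 3 to 60 N. Pads are 20 mm wide; open, the fingers measure 128 mm over their backs; the gripper's body (75 mm by 189 mm) begins 69 mm behind the grasp point.
Start: joints at [1.098, 0.468, -0.012, 1.603, 0.006, 1.071, -0.056], TCP at [270.809, -590.906, 236.592] pointing down, gripper open.
Joint ranges: [-2.53, 2.53], [-0.31, 2.02], [-1.57, 1.55], [0.28, 2.44], [-1.29, 4.43], [0.15, 1.84], [-2.92, 2.92]. Speed limits (rad/s): [2.57, 2.57, 3.14, 3.14, 3.14, 3.14, 3.14].

INTERFACE

Orientations are given as a rotation vector (axis times angle).
In Python, from workcell import monitor, imaging, job, nets gives the robot as it stands. The module is installed in compiled form; this text tells all that it offers.
- The arm moves only by the tool move_arm, never from a script. Its argument "steps" is text: rows parted by semicolons, each of 7 numbers parted by spaces: the shift along the tool's x, y, z in mm, then the turn, a rotation vector about the tool's x, y, z in degrees, then the gripper's target within -1 to 1 (fully open at 1, half-way at 0, shut at -1). In form: x y z rx ry rz grip; .... A call has 1 to 10 rows; each row is the pose to reach, as a shift and turn from the pose commanded when the call began, along the tool's axes at that moment; what a row does not reach only later rows make up. A row lasts 1/8 s, in which the tool goes at most 62.5 mm and 10.7 degrees, less where a joint would pass 70% of its speed; a pose out of reach is approached as far as the arm can. A call with a gripper value outside its range is refused whole. The fingers move at their own pace and stop on an object; "grip_force" is the grip in N (left out, the last holds). Time passes only in rows, so rows that repeat a pose let the fingers close. It gives the time, the measured TCP pose, the force and the opening at its end, in the units of the state.
- monitor.observe(): the state, without advancing time (a new reading comes with each control period).
- imaging.camera(name): name is "scene" or "side" or "wrist"; returns a dict with "color" (420x560x3 uint8, blue, green, red), "intrinsics" (3x3 intrinsics, pixels), "rvec" (rotation vector, rad) and "tvec" (3), from world to camera coordinates, as OpenCV has them; the wrist camera has in their place "mount" (4x4, takes a point from camera to tool coordinates, whose origin is the TCP and whose axes are the flange's). Camera axes: x right, y down, z forward; pixel columns grow to the right and rows downward; lengths in mm; the calibration is good to about 2 mm. A picture is of the moment at which its call begins: read the wrist's pose just before it. There is no depth.
- job.sign_off(): hands the job in, once; it reports no verdict.
Trained networks look in a picture, given as the dict that the camera call returned (one of the last four; its "shot" number tells which), for a name from the list of things; names that differ only in an ending like _2 or _b are one class to them, and where a whole thing is asked for, a point or a joint stands for the part that bears it (a point fixed in the world has none). Each returns a list of dicts, best first, with "confidence" (0 to 1); they miss things now and then, are a little off and sometimes report something else, mostly with a low value. They report only what shows in the picture. A call takes as long as a camera call.
- nets.find_in(picture, label): "location" ([x, y, z] in mm, in world coordinates, good to about 4 mm: the middle of the surface that is visible of it).
The state is a dict: "clock": time; "joint_pos": joint angles; "qvel": joint speeds; "effort": joint torques, N m; "tool_pos": TCP position; "ee_rot": TCP orientation; "force": force on the tool from outside, world axes, zero at the start; "ft_torque": the same for the moment, N m; "grip_width": finger opening in mm.
Only numpy, scipy, OpenCV 4.12 (cv2) and the standard library are available. Lean on these libraries where they do the work, as an engineer would, in place of code of your own. Each camera call takes 0.05 s, during which the arm holds its last target.

TASK

Get the blue-striped comb frame ready for uncapping: take the sprung tongs from their tray, squeeze them shut on the middle of that frame's top bar, lift it out of the box and set it on the sloping rest, sitting on the ledge and leaning back on the board. Handle the frame only with the tongs and only by its top bar: feel it down onto the ledge before you let go, neither dropping it nor pushing on so that the jaws ride down over the comb. Leave the red and the yellow frame hanging in the box, and at the end stand the tongs upright in their tray again.

Things in the scene. Friction and masses are not known exactly. Their poses are not given: they have to be found in the camera images.
- tongs: Sprung scissor tongs, steel with orange handle plates, 0.18 kg, 143 mm tall, standing on their jaws. Pose of one of the two arms: origin on the rivet, z from jaws to handles, x along the rivet, y the way handles and jaws close (upright, symmetrical when open). Held between parallel fingers both arms turn alike, so the jaws stay centred; this arm turns 0.125 rad about x as they shut on a bar.
- tongs_grip (a point): Midway between the handle plates, 52 mm above the rivet. The plates run 28 to 82 mm above the rivet, 26 mm wide along x; 61 mm over their outsides here when open, 48 mm (faces parallel) when the jaws hold a 22 mm bar. Squeezing here takes 10 N to start, 13 N to reach the bar; 25 to 35 N hold a frame well. Let back to 60 mm, the jaws spring open with the tongs still held.
- tongs_tip (a point): Midway between the open jaw tips, 63 mm below the rivet (65 mm when shut on a bar). Each jaw is a plate 44 mm wide along x, 22 mm tall, 4 mm thick; open, the tips stand 38 mm apart (47 mm over their outsides).
- tongs_arm (a joint): Angle between the two arms of the tongs, rad: 0 sprung open, 0.25 when the jaws hold a 22 mm bar, 0.55 with the jaws nearly touching.
- tray: White fixed drip tray, 110 x 110 mm, 22 mm high, floor and walls 3 mm, in which the tongs stand. Origin under its centre.
- comb_box: Fixed open wooden box, 134 mm (x) by 160 mm (y), rims 98 mm high, in which three frames hang 42 mm apart along y, bars along x, with gaps of 20 mm between the bars. Origin under its centre. The lugs rest on ledges 85 mm up inside the end walls.
- frame_blue: Wooden comb frame with two blue stripes on its top bar, 0.14 to 0.24 kg; hangs in any of the three places. Origin: centre of its underside, x along the bar, z to the top. Top bar 68 to 80 mm above the origin, 22 mm wide (y), 100 mm long, plus a 10 mm lug at each end (18 mm wide, 9 mm thick). The frame below is 100 mm long, up to 22 mm thick.
- frame_red: Like the blue one, with red stripes; to be left hanging.
- frame_yellow: Like the blue one, with yellow stripes; to be left hanging.
- rest: Fixed wooden uncapping rest, base 126 (x) x 120 (y) x 12 mm, origin under its centre. A board 110 mm wide along x rises 35 degrees from upright, top leaning to -y: up the board is (0, -0.574, 0.819), its working face looks along (0, 0.819, 0.574). A frame sits with its underside on the ledge, its flat side on the board, top bar up and along x, its middle free behind in the board's notch.
- rest_face (a point): Point on the board's face, in its middle line, at the lowest ledge setting (axes as body rest). The aluminium ledge, square to the face, 34 mm deep, 104 mm wide, with a 5 mm lip outside, is clamped anywhere from 0 to 25 mm up the board from here; where is not reported and must be seen or felt. The board's middle ends 60 mm up from here, its two side ears 76 mm up; the notch between them, 66 mm wide, leaves room for the jaws.

How it is judged:
By the outcome, as a careful person would: the job done as asked, in the order asked, and still so for the second after the job is handed in, with the robot touching nothing.
It also fails if it takes over 59 s, if anything falls off the work surface, if the arm or the gripper's body presses on something with over 40 N, if the wrist force passes 120 N, or if a joint passes its speed limit or range.

## Working session

There is one attempt and no reset: what is moved stays moved. The work goes in short steps, Python scripts to look and compute and a tool call to move; the robot and the scene stay as the last step left them, time stands still between calls to the robot, and variables do not carry over. Pictures are saved under pics/ and viewed, and the job is handed in when it is done.

Besides the shell and the picture viewer there is one more tool, called after "Request:" as name(argument=value, ...) on one line, values as JSON. move_arm: Moves the arm, as the interface text tells. Its arguments: {"type":"object","properties":{"steps":{"type":"string"},"grip_force":{"type":"number"}},"required":["steps"]}

```bash
mkdir -p pics
python3 - <<'E'
from workcell import monitor, imaging, job, nets
import cv2,numpy as np
s=monitor.observe()
for k,v in s.items(): print(k,np.round(v,3))
for c in ["scene","side","wrist"]:
    p=imaging.camera(c); cv2.imwrite(f"pics/{c}0.png",p["color"])
    print(c,np.round(p["intrinsics"],1).tolist(),[np.round(p[k],3).tolist() for k in p if k in("rvec","tvec","mount")])
    if c!="wrist":
        for n in ["tongs","tongs_grip","tongs_tip","tray","comb_box","frame_blue","frame_red","frame_yellow","rest"]:
            print(n,[(np.round(d["location"],1).tolist(),round(d["confidence"],2)) for d in nets.find_in(p,n)][:2])
E
```

```text
clock 0.0
joint_pos [ 1.098  0.468 -0.012  1.604  0.006  1.071 -0.056]
qvel [-0.002  0.001 -0.002  0.     0.001  0.     0.002]
effort [-0.0000e+00 -5.2056e+01 -1.3000e-02 -2.4374e+01 -5.7000e-02  1.7000e-02
  0.0000e+00]
tool_pos [ 270.546 -590.415  235.646]
ee_rot [-3.068e+00 -6.690e-01  1.000e-03]
force [ 0.023  0.37  -0.238]
ft_torque [ 0.014 -0.012  0.002]
grip_width 91.819
scene [[487.1, 0.0, 278.5], [0.0, 487.1, 210.9], [0.0, 0.0, 1.0]] [[0.695, -2.59, 1.137], [375.843, 262.696, 876.635]]
tongs [([443.0, -340.2, 96.9], 0.97)]
tongs_grip [([440.9, -338.6, 95.0], 0.72)]
tongs_tip [([441.0, -341.2, 100.1], 0.87)]
tray [([455.8, -337.0, 5.8], 0.7), ([481.0, -128.1, 98.4], 0.37)]
comb_box [([455.1, -23.9, 65.8], 0.7)]
frame_blue [([476.2, -86.2, 95.8], 0.77)]
frame_red []
frame_yellow [([477.9, -44.4, 92.3], 0.65)]
rest [([430.7, 138.0, 12.5], 0.87)]
side [[448.0, 0.0, 271.8], [0.0, 448.0, 200.4], [0.0, 0.0, 1.0]] [[0.096, -2.832, 1.293], [467.713, 148.484, 903.278]]
tongs [([443.9, -332.1, 76.6], 0.83)]
tongs_grip [([446.5, -329.9, 75.3], 0.93)]
tongs_tip [([445.8, -326.4, 72.8], 0.88), ([479.6, 187.9, 52.6], 0.49)]
tray [([457.0, -346.4, -1.4], 0.9), ([478.9, 188.8, 50.6], 0.51)]
comb_box [([481.6, -13.7, 77.9], 0.64)]
frame_blue []
frame_red [([478.1, -124.7, 91.5], 0.73)]
frame_yellow [([483.0, -44.4, 96.1], 0.85)]
rest [([480.4, 190.4, 52.4], 0.83)]
wrist [[332.4, 0.0, 283.5], [0.0, 332.4, 210.9], [0.0, 0.0, 1.0]] [[[-0.001, -0.963, -0.269, 76.366], [1.0, -0.001, 0.001, 0.837], [-0.001, -0.269, 0.963, -148.132], [0.0, 0.0, 0.0, 1.0]]]
```

View pics/scene0.png

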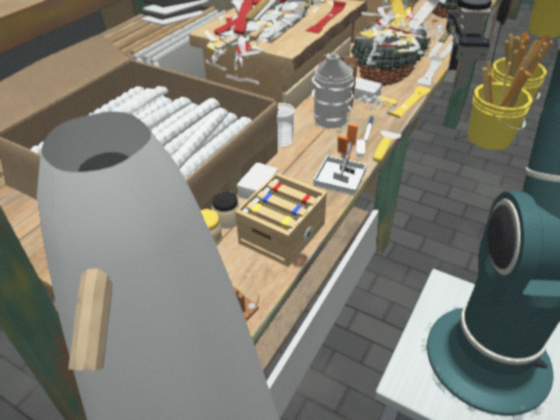

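View pics/side0.png

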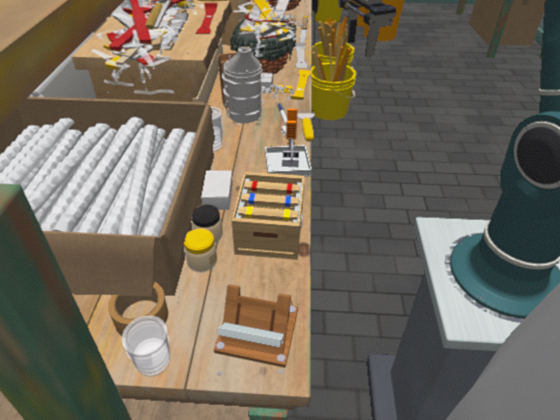

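View pics/wrist0.png

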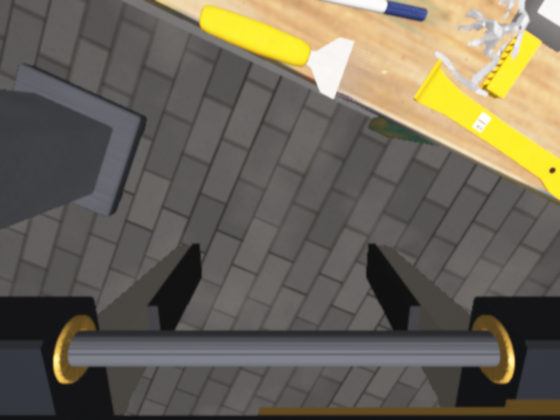

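```bash
cat > h.py <<'E'
from workcell import monitor, imaging, job, nets
import cv2,numpy as np
from scipy.spatial.transform import Rotation as R
def st():
    s=monitor.observe(); return s
def cam(n):
    s=monitor.observe(); p=imaging.camera(n)
    if n=="wrist":
        T=np.eye(4);T[:3,:3]=R.from_rotvec(s["ee_rot"]).as_matrix();T[:3,3]=s["tool_pos"]
        C=np.linalg.inv(T@np.array(p["mount"])); p["_C"]=C
    else:
        C=np.eye(4);C[:3,:3]=R.from_rotvec(p["rvec"]).as_matrix();C[:3,3]=p["tvec"]
        p["_C"]=C
    return p
def proj(p,X):
    X=np.atleast_2d(X); c=X@p["_C"][:3,:3].T+p["_C"][:3,3]; u=c@np.array(p["intrinsics"]).T
    return u[:,:2]/u[:,2:]
def ray(p,uv):
    d=np.linalg.inv(p["intrinsics"])@np.array([uv[0],uv[1],1.]); Rm=p["_C"][:3,:3]
    return -Rm.T@p["_C"][:3,3], Rm.T@d
def onz(p,uv,z):
    o,d=ray(p,uv); return o+d*(z-o[2])/d[2]
def delta(pos,Rm,s=None):
    "shift and turn from current measured pose to target, tool axes"
    s=s or monitor.observe(); R0=R.from_rotvec(s["ee_rot"])
    t=R0.inv().apply(np.array(pos)-s["tool_pos"]); r=(R0.inv()*Rm).as_rotvec(degrees=True)
    print("shift",np.round(t,1),"turn",np.round(r,1)); return t,r
def down(yaw):
    "tool z down; tool y axis at heading yaw(deg) from world +x"
    y=np.array([np.cos(np.radians(yaw)),np.sin(np.radians(yaw)),0]);z=np.array([0,0,-1.]);x=np.cross(y,z)
    return R.from_matrix(np.column_stack([x,y,z]))
def crop(p,name,x0,y0,x1,y1,k):
    cv2.imwrite(f"pics/{name}.png",cv2.resize(p["color"][y0:y1,x0:x1],None,fx=k,fy=k,interpolation=cv2.INTER_CUBIC))
E
python3 - <<'E'
from h import *
p=cam("side"); crop(p,"side_t",240,80,340,190,5); crop(p,"side_b",200,160,340,380,2.6)
q=cam("scene"); crop(q,"sc_t",290,100,390,200,5); crop(q,"sc_b",225,160,345,270,5)
print(R.from_rotvec(st()["ee_rot"]).as_matrix().round(3))
E
```

```text
[[ 0.909  0.417 -0.   ]
 [ 0.417 -0.909 -0.   ]
 [-0.     0.    -1.   ]]
```

View pics/side_t.png

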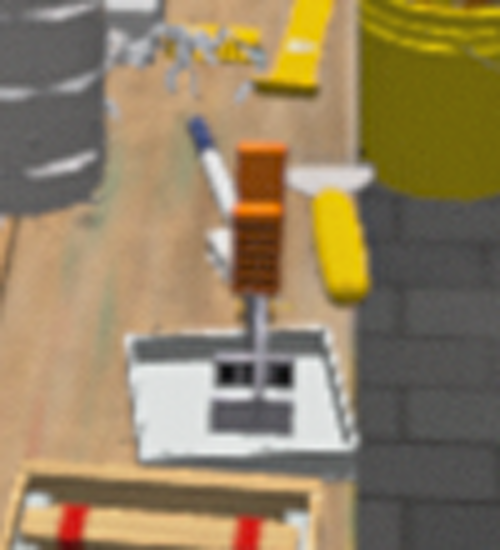

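View pics/side_b.png

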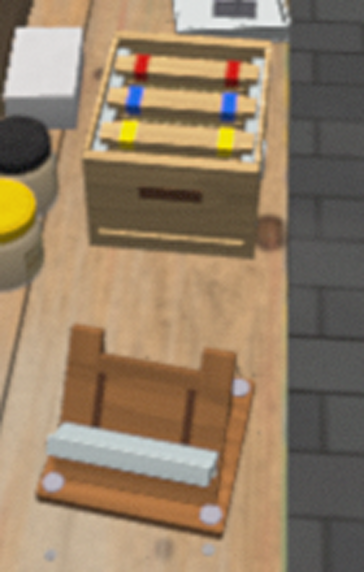

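View pics/sc_t.png

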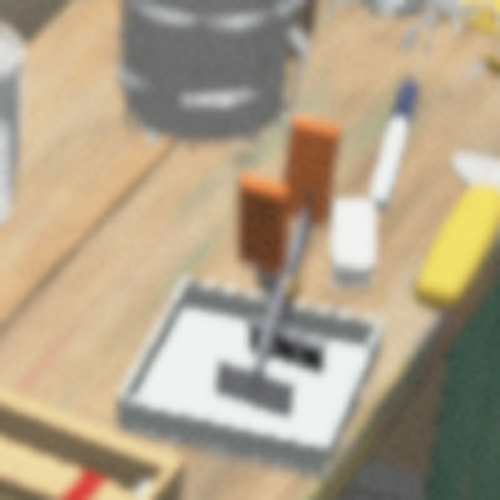

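View pics/sc_b.png

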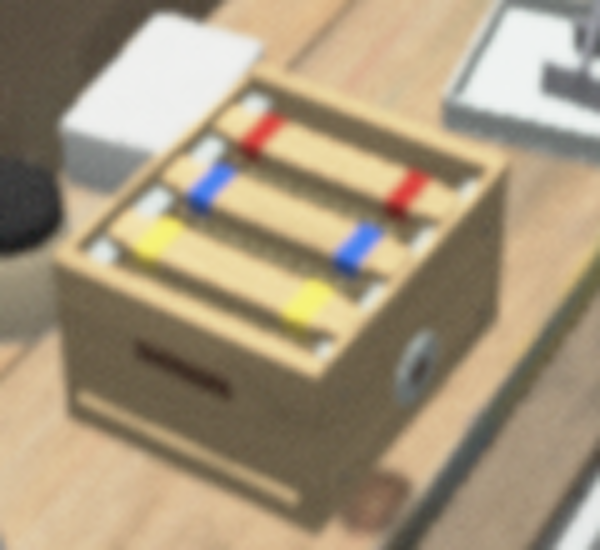

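Run:
```python
from h import *
delta([400,-335,300],down(-90))
```

```text
shift [ 224.1 -178.8  -63.4] turn [ 0.   0.  24.6]
```

Request:
move_arm(steps="40 -32 -20 0 0 6 1; 90 -70 -45 0 0 12 1; 140 -110 -63 0 0 18 1; 185 -148 -63 0 0 24.6 1; 224 -179 -63 0 0 24.6 1; 224 -179 -63 0 0 24.6 1; 224 -179 -63 0 0 24.6 1; 224 -179 -63 0 0 24.6 1")

```text
clock: 2.15
tool_pos: [399.0, -336.4, 299.5]
ee_rot: [3.141, -0.004, -0.001]
force: [-1.4, -1.1, 0.1]
grip_width: 92.2
```

Run:
```python
from h import *
p=cam("wrist"); cv2.imwrite("pics/w1.png",p["color"]); s=st()
print(s["tool_pos"],s["qvel"].round(3) if hasattr(s["qvel"],'round') else s["qvel"])
for n in ["tongs","tongs_grip","tongs_tip","tray"]:
    print(n,[(np.round(d["location"],1).tolist(),round(d["confidence"],2)) for d in nets.find_in(p,n)][:2])
np.save("w1C.npy",p["_C"])
```

```text
[ 399.00859657 -336.26870132  299.4092378 ] [-0.001 -0.001 -0.007  0.002 -0.002  0.    -0.002]
tongs [([442.6, -349.0, 112.4], 0.71)]
tongs_grip [([447.3, -348.8, 114.1], 0.97), ([466.5, -335.4, 5.9], 0.18)]
tongs_tip [([444.4, -347.2, 104.8], 0.71)]
tray [([466.1, -337.0, 6.2], 0.6), ([485.4, -97.9, 96.3], 0.51)]
```

View pics/w1.png

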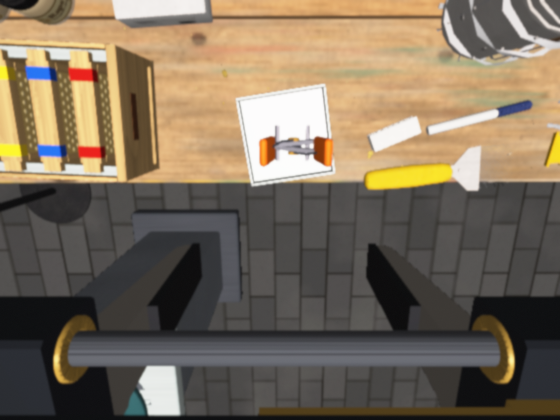

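Run:
```python
from h import *
p=cam("wrist"); 
crop(p,"w1t",230,75,350,195,6); crop(p,"w1b",0,30,160,190,5)
```

```text
(no output)
```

View pics/w1t.png

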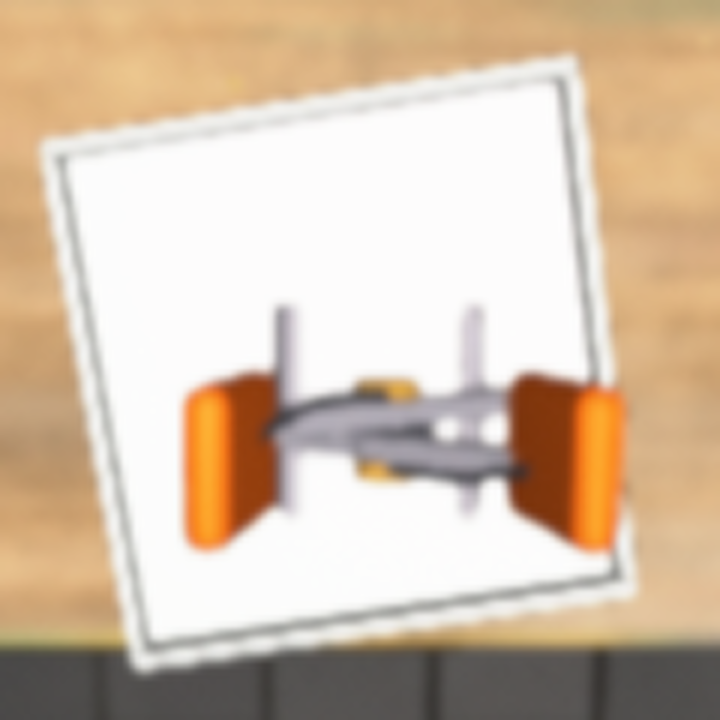

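View pics/w1b.png

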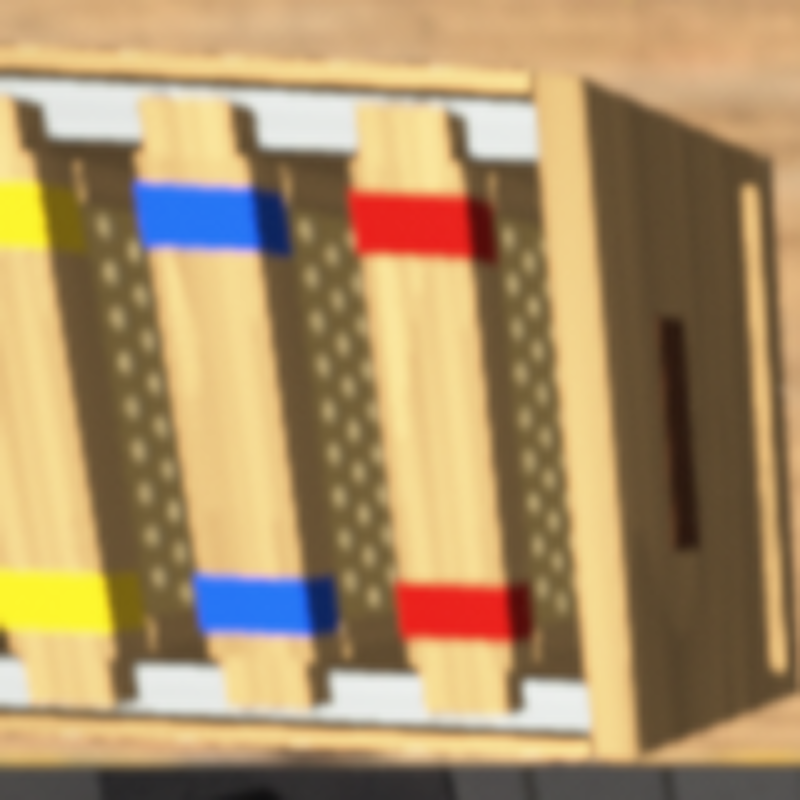

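Run:
```python
from h import *
p=cam("wrist")
f=lambda u,v,z,k=6,a=230,b=75: onz(p,((u+.5)/k-.5+a,(v+.5)/k-.5+b),z).round(1)
for u,v,z in [(187,467,146),(625,467,146),(207,385,147),(207,548,147),(600,390,147),(600,548,147),(285,305,25),(285,515,3),(473,305,25),(473,515,3),(387,380,66),(387,478,66)]: print(u,v,f(u,v,z))
print("tray rim")
for u,v in [(42,142),(575,58),(632,590),(138,672)]: print(f(u,v,22))
print("blue stripes corners z=97?")
g=lambda u,v,z: f(u,v,z,5,0,30)
# bar top z=85-? 
for u,v in [(138,183),(252,183),(195,575),(305,578)]: print("blue",g(u,v,97))
for u,v in [(143,98),(233,100),(228,705),(308,708)]: print("lug",g(u,v,94))
for u,v in [(350,192),(462,192),(397,585),(507,585)]: print("red",g(u,v,97))
print("box",g(580,75,98),g(640,752,98))
```

```text
187 467 [ 446.6 -315.7  146. ]
625 467 [ 446.5 -381.2  146. ]
207 385 [ 458.7 -318.9  147. ]
207 548 [ 434.6 -318.5  147. ]
600 390 [ 457.8 -376.9  147. ]
600 548 [ 434.5 -377.8  147. ]
285 305 [ 467.6 -328.3   25. ]
285 515 [ 421.9 -327.6    3. ]
473 305 [ 467.5 -366.9   25. ]
473 515 [ 421.9 -369.4    3. ]
387 380 [ 454.8 -348.1   66. ]
387 478 [ 436.6 -348.2   66. ]
tray rim
[ 499.5 -279.3   22. ]
[ 515.3 -386.7   22. ]
[ 408.1 -402.4   22. ]
[ 390.4 -295.8   22. ]
blue stripes corners z=97?
blue [525.4 -86.1  97. ]
blue [ 525.3 -108.4   97. ]
blue [450.1 -82.2  97. ]
blue [ 449.5 -104.9   97. ]
lug [541.1 -88.2  94. ]
lug [ 540.7 -105.6   94. ]
lug [422.6 -81.7  94. ]
lug [421.9 -98.6  94. ]
red [ 523.7 -127.2   97. ]
red [ 523.7 -149.1   97. ]
red [ 448.  -123.8   97. ]
red [ 448.  -146.6   97. ]
box [ 544.3 -175.5   98. ] [ 413.  -170.2   98. ]
```

Request:
move_arm(steps="35 9 40 0 0 0 1; 47 12 85 0 0 0 1; 47 12 110 0 0 0 1; 47 12 140 0 0 0 1; 47 12 165 0 0 0 1; 47 12 178 0 0 0 1; 47 12 178 0 0 0 1")

```text
clock: 3.38
tool_pos: [446.5, -346.7, 121.0]
ee_rot: [-3.141, -0.001, 0.002]
force: [-0.1, -0.2, 0.5]
grip_width: 92.0
```

Run:
```python
from h import *
p=cam("wrist"); cv2.imwrite("pics/w2.png",p["color"]); s=st()
print(s["tool_pos"],s["force"])
```

```text
[ 447.10925547 -347.04956019  121.87638294] [ 0.19150131 -0.97387188  0.60343205]
```

View pics/w2.png

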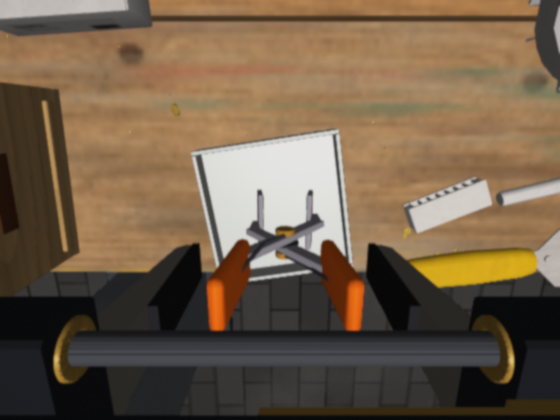

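Request:
move_arm(steps="0 0 0 0 0 0 0.27; 0 0 0 0 0 0 0.27; 0 0 0 0 0 0 0.27; 0 0 0 0 0 0 0.27", grip_force=8)

```text
clock: 3.92
tool_pos: [447.3, -347.1, 122.3]
ee_rot: [3.141, 0.001, 0.002]
force: [-1.3, 0.8, 4.0]
grip_width: 67.1
```

Request:
move_arm(steps="0 0 0 0 0 0 0.24; 0 0 0 0 0 0 0.24; 0 0 0 0 0 0 0.24")

```text
clock: 4.3
tool_pos: [447.3, -347.1, 122.2]
ee_rot: [3.141, 0.001, 0.002]
force: [0.2, -0.0, 4.4]
grip_width: 67.2
```

Run:
```python
from h import *
p=cam("wrist"); cv2.imwrite("pics/w3.png",p["color"]); s=st()
print(s["tool_pos"],s["force"],s["grip_width"])
```

```text
[ 447.34147178 -347.17533641  122.1927582 ] [ 0.30636039 -0.41394544  6.87746332] 67.47128438431338
```

View pics/w3.png

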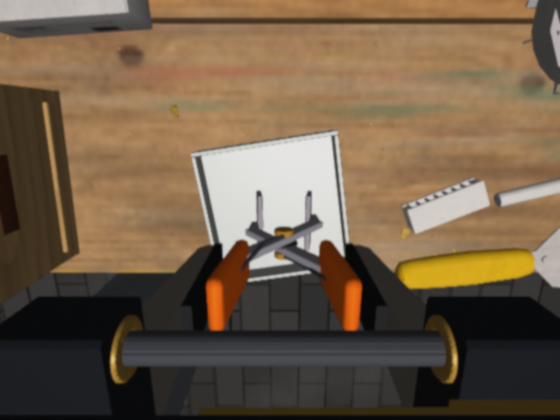

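Request:
move_arm(steps="0 0 -5 0 0 0 0.24; 0 0 -12 0 0 0 0.24; 0 0 -25 0 0 0 0.24; 0 0 -40 0 0 0 0.24; 0 0 -40 0 0 0 0.24")

```text
clock: 4.97
tool_pos: [447.8, -347.5, 163.4]
ee_rot: [3.14, 0.001, 0.004]
force: [-0.1, 0.4, -2.6]
grip_width: 57.1
```

Run:
```python
from h import *
p=cam("wrist"); cv2.imwrite("pics/w4.png",p["color"]); s=st()
print(s["tool_pos"],s["force"],s["grip_width"])
```

```text
[ 447.24707718 -347.14016804  162.53056629] [-0.1393904   0.75607417 -2.71760865] 57.312385703066596
```

View pics/w4.png

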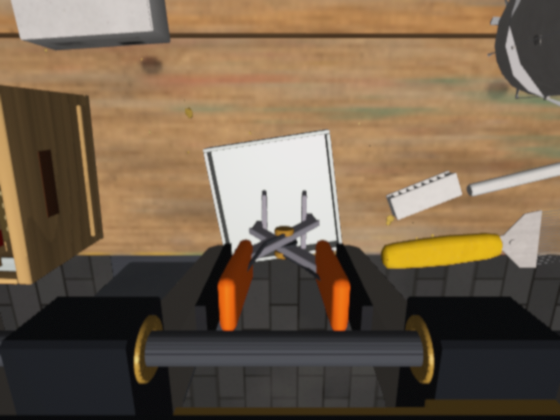

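Request:
move_arm(steps="0 0 -40 0 0 0 0.348; 0 -20 -80 0 0 0 0.348; -3 -70 -108 0 0 0 0.348; -6 -120 -108 0 0 0 0.348; -10 -170 -108 0 0 0 0.348; -12 -215 -108 0 0 0 0.348; -12 -253 -108 0 0 0 0.348; -12 -253 -108 0 0 0 0.348; -12 -253 -108 0 0 0 0.348", grip_force=10)

```text
clock: 6.15
tool_pos: [434.6, -94.5, 269.4]
ee_rot: [3.141, -0.0, -0.001]
force: [-0.4, -0.9, -1.6]
grip_width: 62.0
```

Run:
```python
from h import *
p=cam("wrist"); cv2.imwrite("pics/w5.png",p["color"]); s=st()
print(s["tool_pos"],s["ee_rot"],s["force"],s["grip_width"])
np.save("w5C.npy",p["_C"])
for n in ["frame_blue","frame_red","frame_yellow","tongs_tip","rest"]:
    print(n,[(np.round(d["location"],1).tolist(),round(d["confidence"],2)) for d in nets.find_in(p,n)][:2])
```

```text
[434.62400452 -94.95640447 269.39517437] [ 3.14123178e+00 -1.96821412e-03 -5.80773452e-04] [ 0.47539331 -0.34664129 -1.39577626] 62.20792298817908
frame_blue [([489.2, -91.7, 93.0], 0.75)]
frame_red [([480.5, -129.9, 96.4], 0.67), ([486.5, -93.5, 94.3], 0.28)]
frame_yellow [([488.1, -52.6, 95.9], 0.88)]
tongs_tip [([432.9, -98.8, 261.2], 0.69)]
rest [([485.0, 152.3, 8.0], 0.8), ([486.2, -90.8, 85.9], 0.54)]
```

View pics/w5.png

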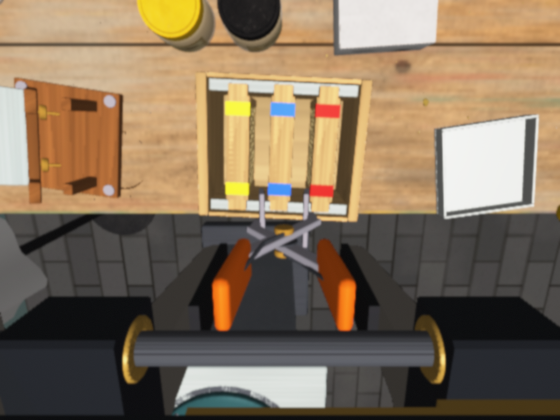

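Run:
```python
from h import *
p=dict(color=cv2.imread("pics/w5.png")); crop(p,"w5b",190,65,380,265,4)
```

```text
(no output)
```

View pics/w5b.png

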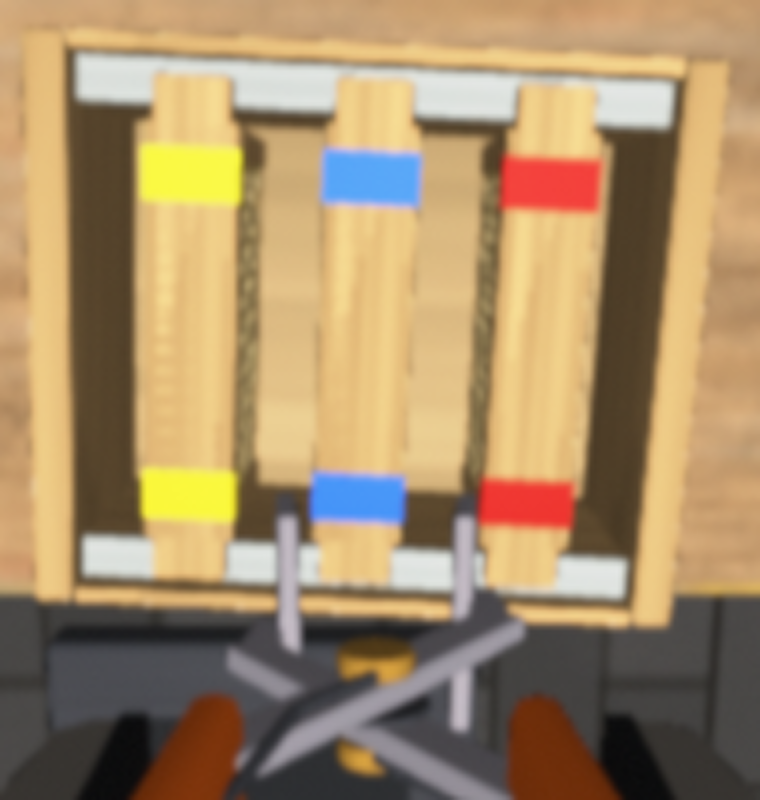

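Run:
```python
from h import *
p=cam("wrist"); print(st()["tool_pos"])
g=lambda u,v,z: onz(p,((u+.5)/4-.5+190,(v+.5)/4-.5+65),z).round(1)
for z in (95,97):
  print(z)
  for u,v in [(327,150),(421,152),(322,205),(418,207),(314,472),(406,474),(310,520),(403,524),(338,78),(413,80),(321,582),(392,584)]: print(g(u,v,z))
print(g(26,30,98),g(728,62,98),g(668,627,98),g(36,602,98))
```

```text
[434.74034507 -94.37703824 269.46779637]
95
[525.6 -84.3  95. ]
[ 525.1 -106.    95. ]
[513.4 -83.   95. ]
[ 512.9 -105.4   95. ]
[450.2 -80.2  95. ]
[ 449.7 -102.8   95. ]
[438.1 -79.   95. ]
[ 437.1 -102.1   95. ]
[541.2 -87.   95. ]
[ 540.7 -104.    95. ]
[422.1 -81.6  95. ]
[421.6 -99.4  95. ]
97
[525.5 -84.3  97. ]
[ 525.  -105.9   97. ]
[513.4 -83.   97. ]
[ 512.9 -105.3   97. ]
[450.6 -80.3  97. ]
[ 450.1 -102.8   97. ]
[438.6 -79.1  97. ]
[ 437.5 -102.1   97. ]
[541. -87.  97.]
[ 540.5 -104.    97. ]
[422.7 -81.6  97. ]
[422.1 -99.4  97. ]
[551.1 -17.4  98. ] [ 544.1 -174.8   98. ] [ 411.  -168.9   98. ] [417.9 -10.3  98. ]
```

Request:
move_arm(steps="25 -0.7 0 0 0 1.5 0.348; 47 -1.5 5 0 0 3 0.348; 47 -1.5 15 0 0 3 0.348; 47 -1.5 30 0 0 3 0.348; 47 -1.5 45 0 0 3 0.348; 47 -1.5 55 0 0 3 0.348; 47 -1.5 60.5 0 0 3 0.348; 47 -1.5 60.5 0 0 3 0.348")

```text
clock: 7.5
tool_pos: [481.6, -92.3, 208.8]
ee_rot: [-3.141, 0.082, 0.001]
force: [1.2, 0.7, -2.1]
grip_width: 62.1
```

Run:
```python
from h import *
p=cam("wrist"); crop(p,"w6",150,60,420,280,2.9); s=st()
print(s["tool_pos"],s["ee_rot"],s["force"],s["grip_width"])
q=cam("side"); crop(q,"s6",220,60,340,220,4.5)
q=cam("scene"); crop(q,"sc6",225,60,345,260,4)
```

```text
[481.93615139 -92.33312066 209.2000832 ] [ 3.14046687e+00 -8.16008255e-02  4.65931274e-04] [-0.04781401  0.05589778 -1.89301315] 62.330714817873165
```

View pics/w6.png

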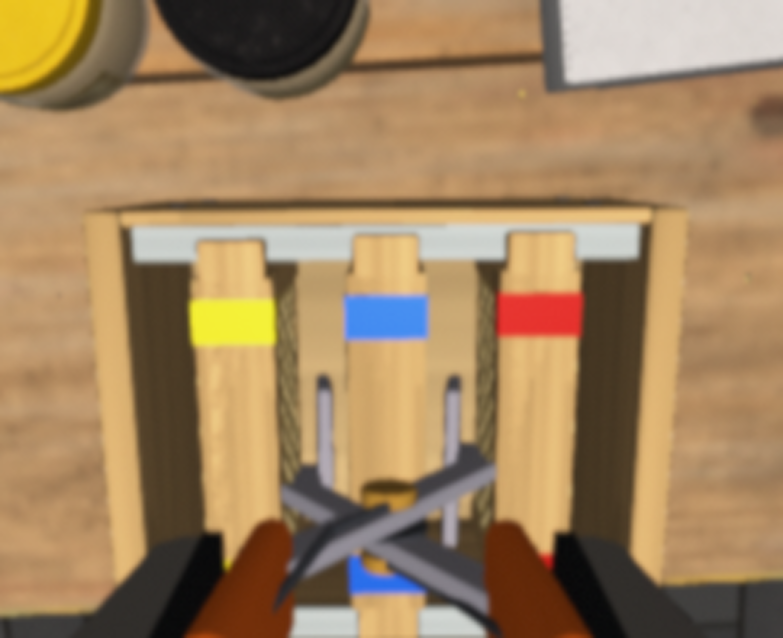

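View pics/s6.png

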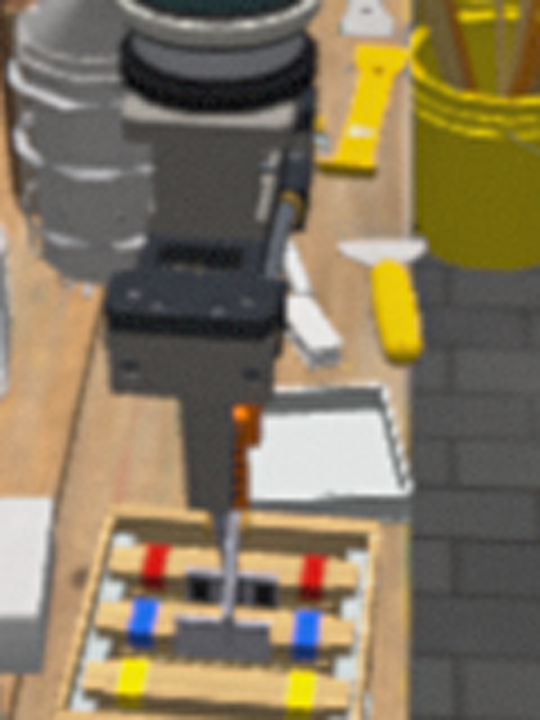

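View pics/sc6.png

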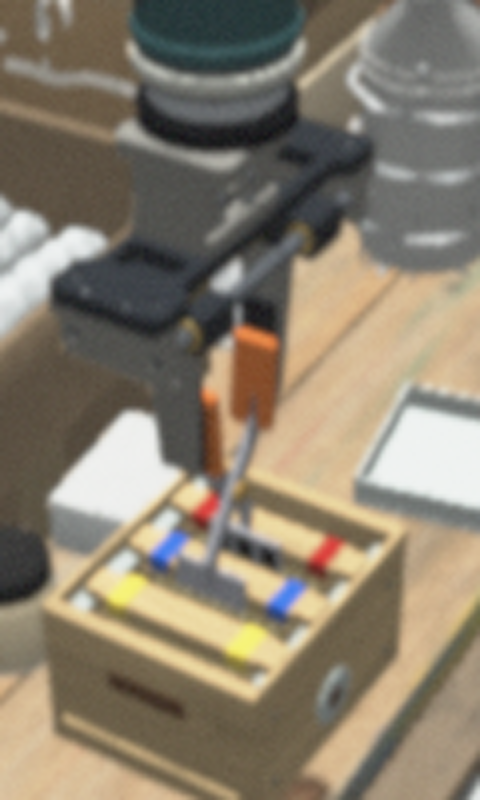

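Run:
```python
from h import *
q=cam("side")
def f(u,v,y): 
    o,d=ray(q,((u+.5)/4.5-.5+220,(v+.5)/4.5-.5+60)); return (o+d*(y-o[1])/d[1]).round(1)
print("jaw", f(175,650,-72),f(267,660,-72),f(177,620,-72),f(270,627,-72))
# bar front edges: yellow bar and box rim as references
p=cam("scene")
def g(u,v,y): 
    o,d=ray(p,((u+.5)/4-.5+225,(v+.5)/4-.5+60)); return (o+d*(y-o[1])/d[1]).round(1)
print("jaw sc",g(178,583,-71),g(243,610,-73),g(178,555,-71),g(245,583,-73))
# predicted projections of blue stripe corners for top z 94 vs 97
for nm,c,k,a,b in (("side",q,4.5,220,60),("scene",p,4,225,60)):
  for z in (94,97):
    X=[[525.5,-84.3,z],[437.8,-79.1,z],[437.8,-102,z]]
    print(nm,z,((proj(c,X)-[a,b])*k).round(0).tolist())
  print("box rim corners",((proj(c,[[551.1,-17.4,98],[417.9,-10.3,98],[411,-168.9,98],[544.1,-174.8,98]])-[a,b])*k).round(0).tolist())
```

```text
jaw [501.  -72.   94.6] [458.9 -72.   91.1] [499.8 -72.  112.7] [457.8 -72.  111. ]
jaw sc [499.5 -71.   92. ] [460.2 -73.   88.3] [498.8 -71.  112.3] [458.8 -73.  108.2]
side 94 [[123.0, 629.0], [312.0, 645.0], [314.0, 613.0]]
side 97 [[123.0, 624.0], [312.0, 640.0], [314.0, 608.0]]
box rim corners [[48.0, 720.0], [353.0, 746.0], [374.0, 521.0], [105.0, 502.0]]
scene 94 [[149.0, 549.0], [284.0, 608.0], [305.0, 583.0]]
scene 97 [[148.0, 545.0], [284.0, 604.0], [305.0, 579.0]]
box rim corners [[41.0, 600.0], [252.0, 696.0], [405.0, 523.0], [203.0, 445.0]]
```

Request:
move_arm(steps="0 0 2 0 0 0 0.348; 0 0 2 0 0 0 0.2; 0 0 2 0 0 0 0.1; 0 0 2 0 0 0 0; 0 0 2 0 0 0 -0.1; 0 0 2 0 0 0 -0.3; 0 0 2 0 0 0 -0.3; 0 0 2 0 0 0 -0.3", grip_force=30)

```text
clock: 8.75
tool_pos: [481.9, -92.2, 207.2]
ee_rot: [-3.14, 0.082, -0.001]
force: [-0.9, 0.5, 1.5]
grip_width: 47.3
```

Run:
```python
from h import *
p=cam("wrist"); crop(p,"w7",150,60,420,280,2.9); s=st()
print(s["tool_pos"],s["ee_rot"],s["force"],s["grip_width"])
q=cam("side"); crop(q,"s7",220,60,340,220,4.5)
```

```text
[481.9441934  -92.13888594 207.20698002] [-3.14036206e+00  8.14885055e-02 -5.67514420e-04] [-0.32745921  1.37060916  0.47232787] 47.43165602491633
```

View pics/w7.png

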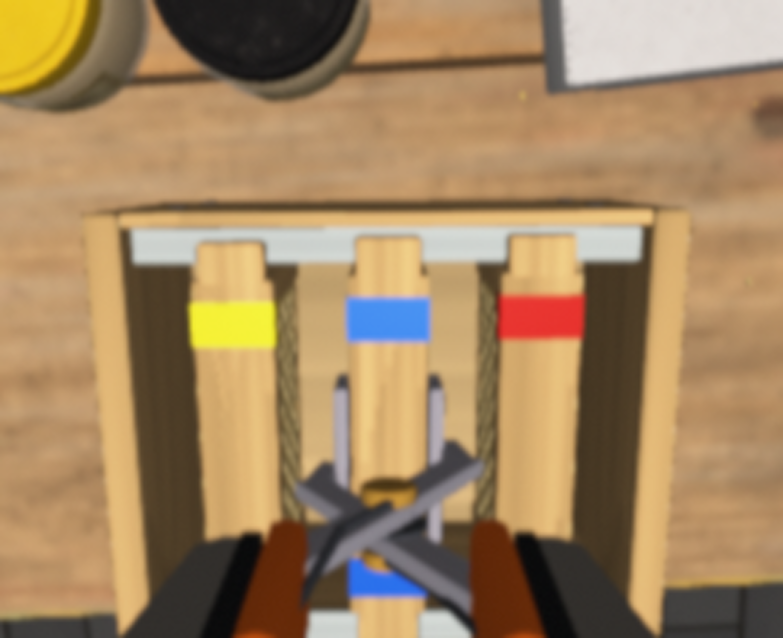

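View pics/s7.png

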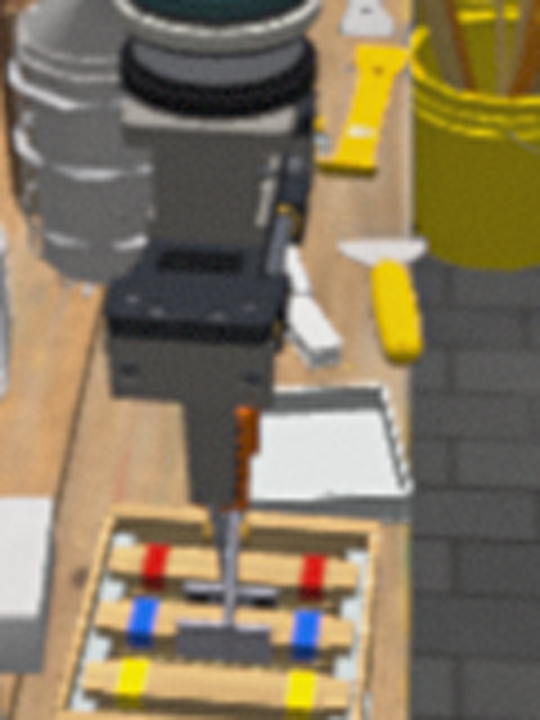

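Request:
move_arm(steps="0 0 -3 0 0 0 -0.3; 0 0 -8 0 0 0 -0.3; 0 0 -18 0 0 0 -0.3; 0 0 -32 0 0 0 -0.3; 0 0 -50 0 0 0 -0.3; 0 0 -70 0 0 0 -0.3; 0 0 -90 0 0 0 -0.3; 0 0 -110 0 0 0 -0.3; 0 0 -118 0 0 0 -0.3; 0 0 -118 0 0 0 -0.3")

```text
clock: 10.1
tool_pos: [481.9, -92.4, 325.6]
ee_rot: [3.14, -0.082, 0.002]
force: [-0.2, 0.3, -3.6]
grip_width: 47.4
```

Run:
```python
from h import *
p=cam("wrist"); cv2.imwrite("pics/w8.png",p["color"]); s=st()
print(s["tool_pos"],s["ee_rot"],s["force"],s["ft_torque"],s["grip_width"])
q=cam("side"); crop(q,"s8",190,60,340,380,1.85); crop(q,"s8r",205,270,315,375,6)
```

```text
[481.54446305 -92.31596712 324.91705157] [ 3.14041788e+00 -8.16172922e-02 -3.98118694e-04] [-0.03852428  0.47175109 -3.08679009] [ 0.01118719 -0.01064601  0.01410277] 47.2854350437168
```

View pics/w8.png

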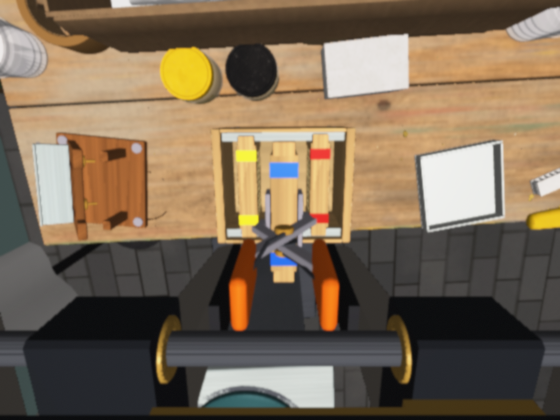

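View pics/s8.png

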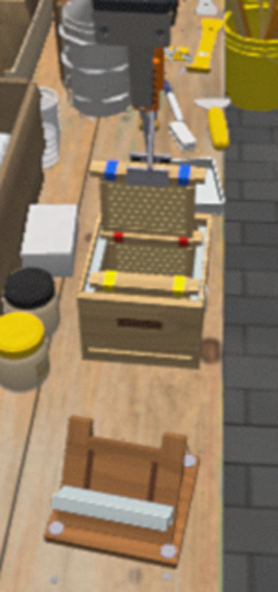

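View pics/s8r.png

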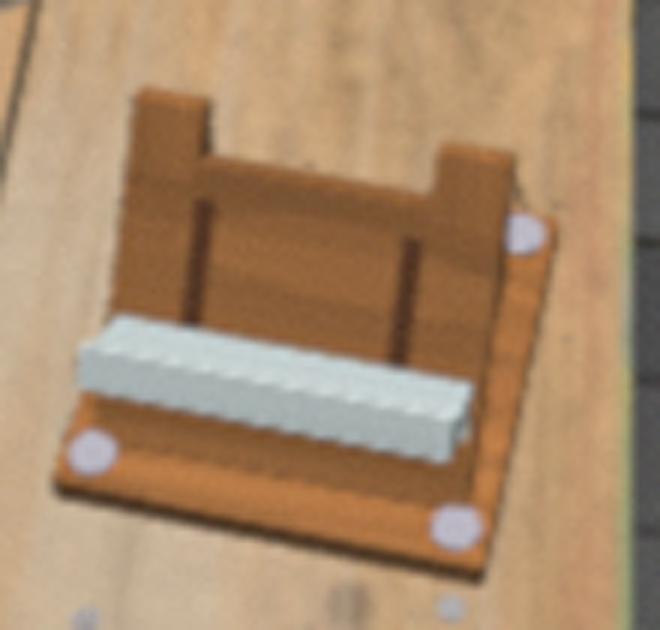

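Request:
move_arm(steps="-10 -20 0 0 0 0 -0.3; -25 -60 0 0 0 0 -0.3; -40 -105 0 0 0 0 -0.3; -40 -140 0 0 0 0 -0.3; -40 -152 0 0 0 0 -0.3; -40 -152 0 0 0 0 -0.3")

```text
clock: 10.95
tool_pos: [449.3, 62.0, 324.7]
ee_rot: [3.14, -0.079, -0.001]
force: [-0.6, 0.1, -3.0]
grip_width: 47.4
```

Run:
```python
from h import *
p=cam("wrist"); cv2.imwrite("pics/w9.png",p["color"]); s=st(); np.save("w9C.npy",p["_C"])
print(s["tool_pos"],s["ee_rot"],s["force"],s["ft_torque"],s["grip_width"])
for n in ["rest","frame_blue","rest_face"]:
    try: print(n,[(np.round(d["location"],1).tolist(),round(d["confidence"],2)) for d in nets.find_in(p,n)][:2])
    except Exception as e: print(e)
crop(p,"w9r",30,90,200,250,4.5)
```

```text
[449.44911652  60.90883537 324.69718528] [ 3.13979360e+00 -8.20164511e-02 -1.45871533e-03] [-0.05033724 -0.07751388 -3.68647501] [-0.02630224  0.05121546 -0.03594215] 47.621753730574596
rest [([487.8, 154.4, 45.1], 0.97)]
frame_blue [([471.1, 62.6, 212.1], 0.7)]
rest_face [([491.1, 161.7, 45.0], 0.94)]
```

View pics/w9.png

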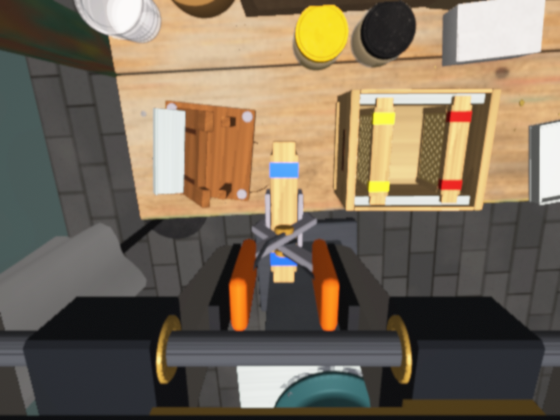

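View pics/w9r.png

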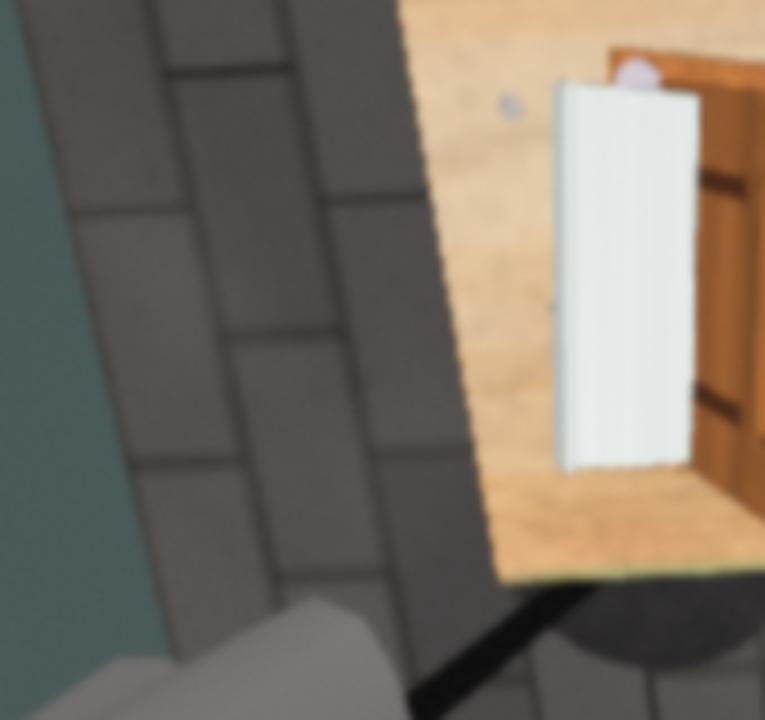

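Run:
```python
from h import *
p=dict(color=cv2.imread("pics/w9.png")); crop(p,"w9r",140,90,270,220,6)
```

```text
(no output)
```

View pics/w9r.png

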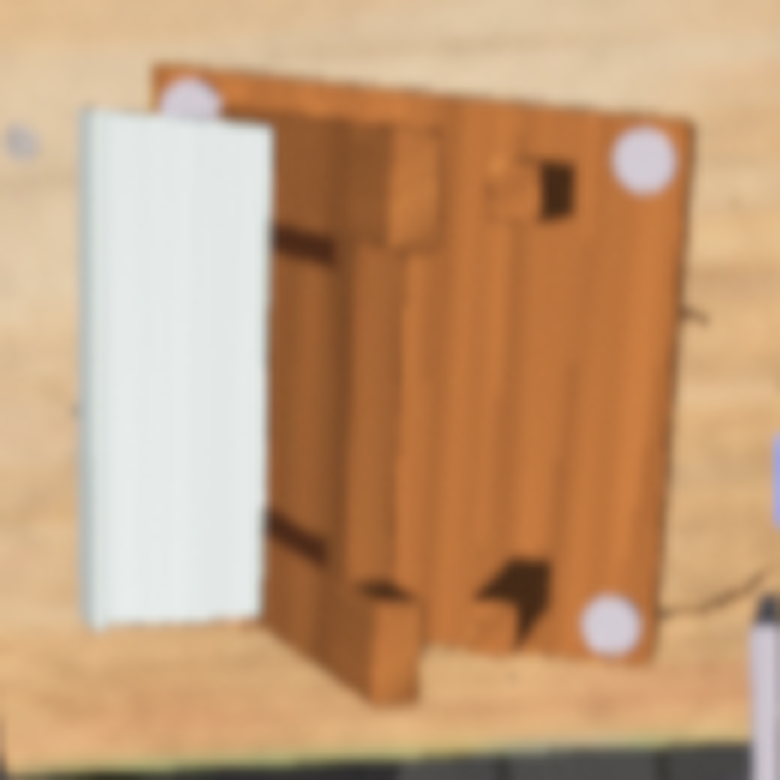

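```bash
cat > rm.py <<'E'
from h import *
p=dict(intrinsics=np.array([[332.4,0,283.5],[0,332.4,210.9],[0,0,1]]),_C=np.load("w9C.npy"))
q=cam("side")
W=lambda u,v:((u+.5)/6-.5+140,(v+.5)/6-.5+90)
S=lambda u,v:((u+.5)/6-.5+205,(v+.5)/6-.5+270)
def tri(a,b):
    o1,d1=ray(p,W(*a));o2,d2=ray(q,S(*b)); d1=d1/np.linalg.norm(d1);d2=d2/np.linalg.norm(d2)
    A=np.column_stack([d1,-d2]);t=np.linalg.lstsq(A,o2-o1,rcond=None)[0]
    x1=o1+t[0]*d1;x2=o2+t[1]*d2; return ((x1+x2)/2).round(1),np.linalg.norm(x1-x2).round(1)
E
python3 - <<'E'
from rm import *
print("cams",ray(p,(280,210))[0].round(0),ray(q,(280,210))[0].round(0))
for c in [(155,65),(693,122),(652,662)]: print("base W z12",onz(p,W(*c),12).round(1))
for c in [(62,478),(490,560),(557,225)]: print("base S z12",onz(q,S(*c),12).round(1))
print("ear+x topouter-ish",tri((340,120),(140,90)),"ear -x", tri((418,600),(440,148)))
print("ears corners: ", tri((368,700),(513,155)))
print("ledge inner hyp", tri((273,127),(120,318)),tri((262,618),(472,382)))
print("ledge outer hyp", tri((85,108),(80,347)),tri((90,627),(458,425)))
E
```

```text
cams [526.  58. 473.] [428. 616. 703.]
base W z12 [556.  211.3  12. ]
base W z12 [538.   94.3  12. ]
base W z12 [416.  113.1  12. ]
base S z12 [551.5 212.3  12. ]
base S z12 [429.3 229.1  12. ]
base S z12 [413.4 116.7  12. ]
ear+x topouter-ish (array([535.7, 148.2, 106.7]), np.float64(6.7)) ear -x (array([448.8, 148.7,  89. ]), np.float64(0.7))
ears corners:  (array([429.9, 157.9,  98.9]), np.float64(4.2))
ledge inner hyp (array([539.3, 178.6,  41.7]), np.float64(2.8)) (array([437.2, 194. ,  43.8]), np.float64(1.4))
ledge outer hyp (array([543.9, 206.7,  69.4]), np.float64(2.3)) (array([440.9, 222.4,  67.2]), np.float64(3.4))
```

```bash
cat >> h.py <<'E'
YAW=-8.6
Rz=R.from_euler('z',YAW,degrees=True)
XH=Rz.apply([1,0,0]);N=Rz.apply([0,.819,.574]);U=Rz.apply([0,-.574,.819])
RT=R.from_matrix(np.column_stack([XH,np.cross(-U,XH),-U]))
P=np.array([488.2,186.3,42.7])
def tgt(off,h,L=193): return P+(11+off)*N+(L+h)*U
E
python3 - <<'E'
from h import *
s=st()
print(s["tool_pos"])
for h in (110,80,50): print(h,tgt(5,h).round(1)); delta(tgt(5,h),RT,s)
E
```

```text
[449.7452339   60.34981495 324.87603212]
110 [464.2  27.3 300. ]
shift [16.2 32.2 24.8] turn [35.   1.7  5.3]
80 [466.7  44.3 275.5]
shift [17.8 15.1 49.4] turn [35.   1.7  5.3]
50 [469.3  61.3 250.9]
shift [19.5 -2.1 74. ] turn [35.   1.7  5.3]
```

Request:
move_arm(steps="4 5 0 6 0.3 1 -0.3; 8 12 0 14 0.7 2.1 -0.3; 12 20 4 22 1.1 3.3 -0.3; 15 28 12 30 1.5 4.5 -0.3; 16.2 32 22 35 1.7 5.3 -0.3; 16.2 32.2 24.8 35 1.7 5.3 -0.3; 16.2 32.2 24.8 35 1.7 5.3 -0.3; 16.2 32.2 24.8 35 1.7 5.3 -0.3", grip_force=35)

```text
clock: 12.2
tool_pos: [464.6, 29.4, 301.1]
ee_rot: [-2.526, 0.183, -0.061]
force: [-0.7, 0.2, -3.2]
grip_width: 47.3
```

Run:
```python
from h import *
s=st()
print(s["tool_pos"],s["force"],s["ft_torque"],s["grip_width"],np.round(s["joint_pos"],2)); delta(tgt(5,110),RT,s)
p=cam("wrist"); cv2.imwrite("pics/w10.png",p["color"]); np.save("w10C.npy",p["_C"])
q=cam("side"); crop(q,"s10",180,100,340,380,2.1)
```

```text
[464.55619826  29.40874217 301.10695323] [-0.73885065  0.24644849 -3.24434662] [-1.06951612  0.13143976 -0.02683582] 47.33619196065375 [ 0.47  0.15 -0.24  2.02 -0.64  1.12 -1.15]
shift [-0.1  2.4 -0.4] turn [0.1 0.  0.3]
```

View pics/w10.png

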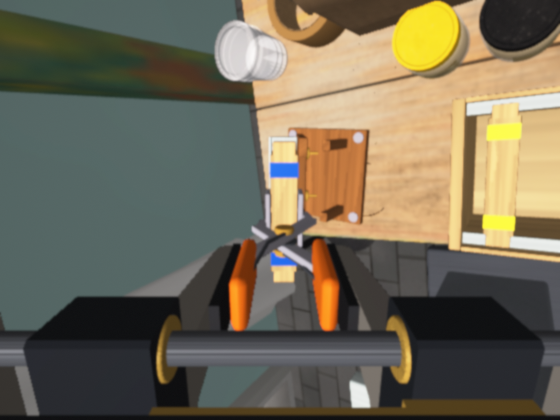

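View pics/s10.png

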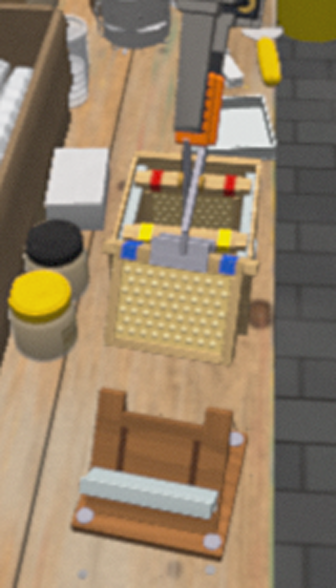

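Run:
```python
from h import *
p=dict(color=cv2.imread("pics/w10.png"),intrinsics=np.array([[332.4,0,283.5],[0,332.4,210.9],[0,0,1]]),_C=np.load("w10C.npy"))
crop(p,"w10r",245,115,385,245,5.5)
for nm,X in dict(in_px=P+52*XH,in_mx=P-52*XH,out_px=P+52*XH+38*N+5*U,out_mx=P-52*XH+38*N+5*U,ledge_s0=P).items(): print(nm,((proj(p,X)[0]-[245,115])*5.5).round(0))
```

```text
in_px [285. 124.]
in_mx [279. 539.]
out_px [127. 125.]
out_mx [130. 544.]
ledge_s0 [282. 338.]
```

View pics/w10r.png

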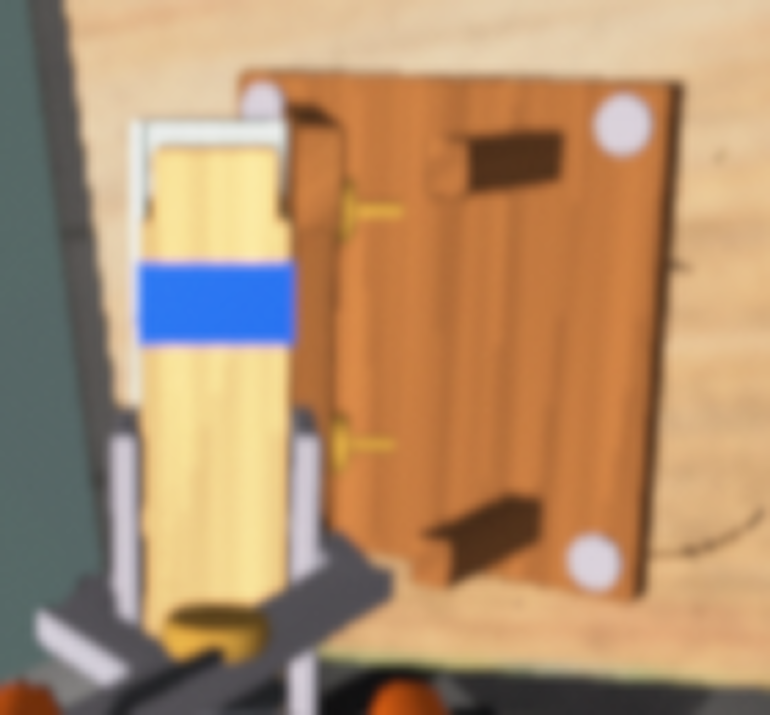

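```bash
sed -i 's/^P=.*/P=np.array([488.2,186.3,42.7])-0.6*N+0.7*XH/' h.py
python3 - <<'E'
from h import *
s=st()
for h in (60,30,12): delta(tgt(5,h),RT,s)
E
```

```text
shift [ 0.7  2.8 49.6] turn [0.  0.  0.3]
shift [ 0.8  2.8 79.6] turn [0.  0.  0.3]
shift [ 0.8  2.7 97.6] turn [0.  0.  0.3]
```

Request:
move_arm(steps="0.7 2.8 15 0 0 0.3 -0.3; 0.7 2.8 35 0 0 0.3 -0.3; 0.7 2.8 55 0 0 0.3 -0.3; 0.7 2.8 72 0 0 0.3 -0.3; 0.7 2.8 84 0 0 0.3 -0.3; 0.7 2.8 91 0 0 0.3 -0.3; 0.7 2.8 93 0 0 0.3 -0.3; 0.7 2.8 93 0 0 0.3 -0.3")

```text
clock: 13.3
tool_pos: [472.7, 78.8, 222.7]
ee_rot: [-2.524, 0.193, -0.058]
force: [-0.2, -0.4, -2.6]
grip_width: 47.0
```

Run:
```python
from h import *
s=st()
print(s["tool_pos"],s["force"],s["ft_torque"],s["grip_width"],np.dot(s["force"],U)); delta(tgt(5,0),RT,s)
p=cam("wrist"); crop(p,"w11",190,100,400,280,3.7); np.save("w11C.npy",p["_C"])
q=cam("side"); crop(q,"s11",200,190,320,380,3)
```

```text
[472.72442128  78.7669172  222.67845422] [-0.16552071 -0.42927152 -2.6101617 ] [-1.09907658  0.1902318   0.03361629] 46.97289691009597 -1.8798838418895971
shift [-0.1 -1.1 16.7] turn [ 0.   0.  -0.2]
```

View pics/w11.png

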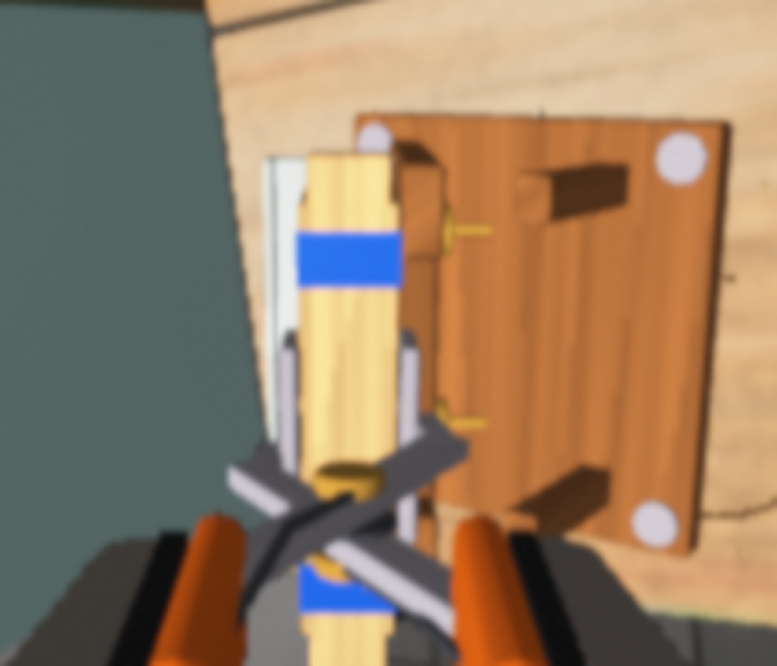

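View pics/s11.png

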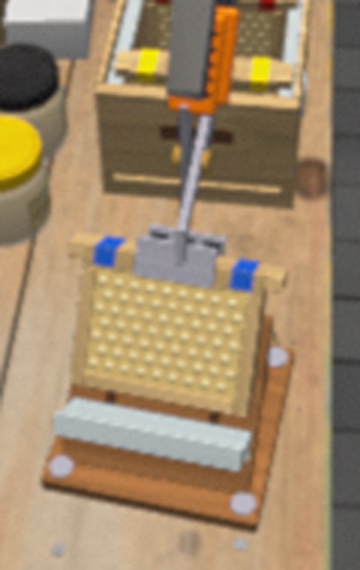

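Request:
move_arm(steps="0 -2 0 0 0 0 -0.3; 0 -2.5 3 0 0 0 -0.3; 0 -2.5 6 0 0 0 -0.3; 0 -2.5 9 0 0 0 -0.3; 0 -2.5 10 0 0 0 -0.3; 0 -2.5 10 0 0 0 -0.3")

```text
clock: 14.15
tool_pos: [473.6, 86.7, 215.6]
ee_rot: [-2.524, 0.193, -0.057]
force: [-0.6, 0.1, -2.9]
grip_width: 47.2
```

Run:
```python
from h import *
s=st()
print(s["tool_pos"],s["force"],s["ft_torque"],"U",np.dot(s["force"],U),"N",np.dot(s["force"],N)); delta(tgt(5,0),RT,s)
```

```text
[473.56607065  86.73177094 215.61980994] [-0.57014596  0.13339056 -2.85653388] [-1.10343293  0.15150799  0.05835417] U -2.3662690478578097 N -1.601457374202848
shift [0.3 1.4 6.3] turn [-0.   0.1 -0.2]
```

Request:
move_arm(steps="0 0 1 0 0 0 -0.3; 0 0 2 0 0 0 -0.3; 0 0 3 0 0 0 -0.3; 0 0 3 0 0 0 -0.3")

```text
clock: 14.65
tool_pos: [473.8, 88.4, 213.2]
ee_rot: [-2.524, 0.193, -0.057]
force: [-0.2, 0.4, -3.1]
grip_width: 47.5
```

Request:
move_arm(steps="0 0 0.7 0 0 0 -0.3; 0 0 1.4 0 0 0 -0.3; 0 0 1.4 0 0 0 -0.3")

```text
clock: 15.02
tool_pos: [474.0, 89.2, 212.1]
ee_rot: [-2.524, 0.193, -0.057]
force: [0.7, 0.7, -2.8]
grip_width: 47.1
```

Request:
move_arm(steps="0 0 0.7 0 0 0 -0.3; 0 0 1.2 0 0 0 -0.3; 0 0 1.2 0 0 0 -0.3")

```text
clock: 15.4
tool_pos: [474.1, 89.9, 211.1]
ee_rot: [-2.524, 0.193, -0.057]
force: [-0.1, 0.3, -3.7]
grip_width: 47.2
```

Near contact by estimate (about 0.6 mm left); continue feeling.

Request:
move_arm(steps="0 0 0.6 0 0 0 -0.3; 0 0 1.2 0 0 0 -0.3; 0 0 1.2 0 0 0 -0.3")

```text
clock: 15.78
tool_pos: [474.3, 90.1, 210.6]
ee_rot: [-2.524, 0.193, -0.058]
force: [-3.3, -4.3, 4.7]
grip_width: 47.2
```

Request:
move_arm(steps="0 0 0.5 0 0 0 -0.3; 0 0 1 0 0 0 -0.3; 0 0 1 0 0 0 -0.3")

```text
clock: 16.15
tool_pos: [474.5, 90.1, 210.4]
ee_rot: [-2.524, 0.193, -0.058]
force: [-6.2, -8.1, 10.2]
grip_width: 47.1
```

Run:
```python
from h import *
s=st()
print(s["tool_pos"],s["force"],s["ft_torque"],"U",np.dot(s["force"],U),"N",np.dot(s["force"],N)); delta(tgt(5,0),RT,s)
p=cam("wrist"); crop(p,"w12",190,100,400,280,3.7)
q=cam("side"); crop(q,"s12",200,240,320,380,5)
```

```text
[474.49597251  90.12453849 210.36545166] [-6.22315954 -8.07417016 10.16303978] [-0.75104595  1.22427838  0.80901293] U 13.440148110119209 N -1.466956240145097
shift [-0.1  1.3  0. ] turn [-0.   0.  -0.2]
```

View pics/w12.png

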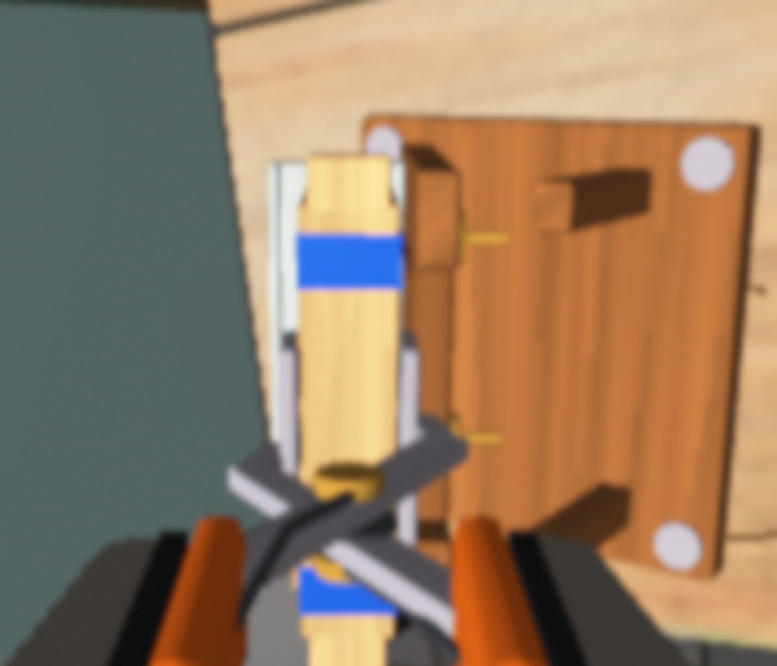

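View pics/s12.png

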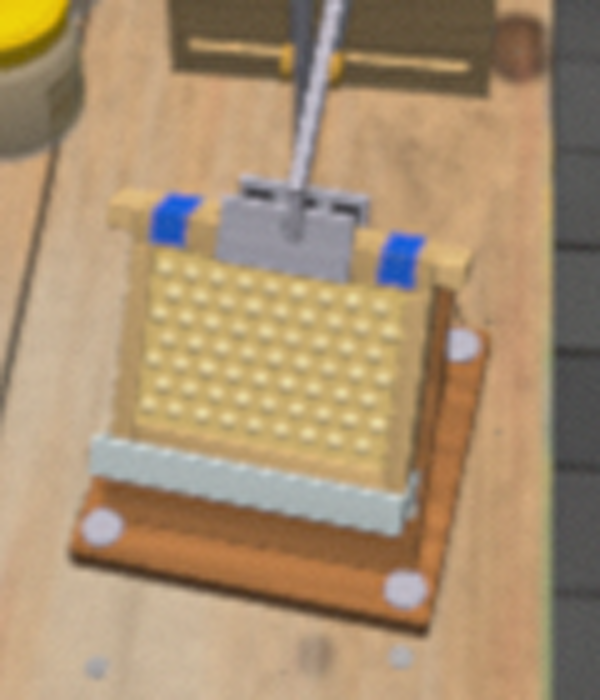

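Request:
move_arm(steps="0 0 -0.8 0 0 0 -0.3; 0 0 -1.5 0 0 0 -0.3; 0 1 -1.5 0 0 0 -0.3; 0 2 -1.5 0 0 0 -0.3; 0 2 -1.5 0 0 0 -0.3")

```text
clock: 16.88
tool_pos: [474.1, 88.9, 209.6]
ee_rot: [-2.523, 0.193, -0.058]
force: [0.4, 0.4, 1.0]
grip_width: 47.1
```

```bash
cat > f.py <<'E'
from h import *
s=st()
print(s["clock"],s["tool_pos"].round(1),"X",np.dot(s["force"],XH).round(1),"U",np.dot(s["force"],U).round(1),"N",np.dot(s["force"],N).round(1),s["ft_torque"].round(2),s["grip_width"]); delta(tgt(0,0),RT,s)
E
python3 f.py
```

```text
16.875 [474.1  88.9 209.6] X 0.3 U 0.6 N 0.9 [-0.14  0.15  0.1 ] 47.12036826826426
shift [0.  4.8 0.1] turn [-0.   0.1 -0.2]
```

Request:
move_arm(steps="0 1 0 0 0 0 -0.3; 0 2 0 0 0 0 -0.3; 0 2 0 0 0 0 -0.3")

```text
clock: 17.25
tool_pos: [473.7, 86.7, 208.0]
ee_rot: [-2.524, 0.194, -0.058]
force: [-0.2, -0.6, -0.7]
grip_width: 47.3
```

```bash
python3 f.py
```

```text
17.25 [473.7  86.7 208. ] X -0.1 U -0.2 N -1.0 [-0.71  0.09 -0.05] 47.29287960381464
shift [0.1 2.1 0.1] turn [ 0.   0.  -0.2]
```

Request:
move_arm(steps="0 0.7 0 0 0 0 -0.3; 0 1.4 0 0 0 0 -0.3; 0 1.4 0 0 0 0 -0.3")

```text
clock: 17.62
tool_pos: [473.6, 86.3, 207.8]
ee_rot: [-2.523, 0.192, -0.057]
force: [0.3, 2.5, 1.6]
grip_width: 46.9
```

```bash
python3 f.py
```

```text
17.625 [473.6  86.3 207.8] X -0.1 U -0.1 N 3.0 [ 0.24 -0.18  0.02] 46.894370418063275
shift [0.1 1.6 0.1] turn [-0.   0.1 -0.1]
```

Run:
```python
from h import *
p=cam("wrist"); crop(p,"w13",190,100,400,280,3.7)
q=cam("side"); crop(q,"s13",200,240,320,380,5)
```

```text
(no output)
```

View pics/w13.png

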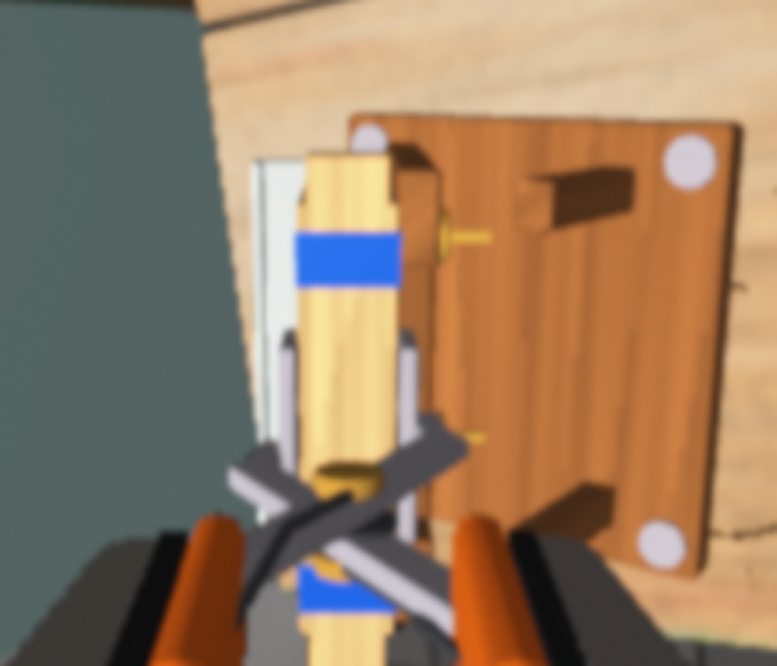

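View pics/s13.png

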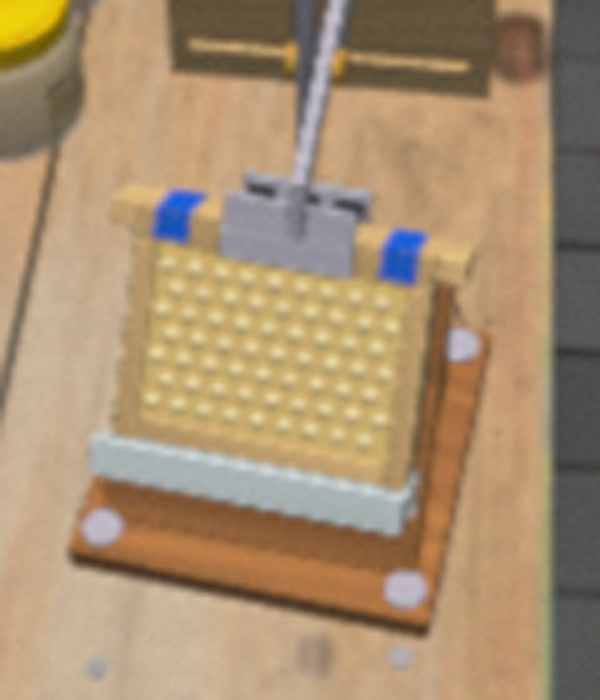

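Request:
move_arm(steps="0 0 0.6 0 0 0 -0.3; 0 0 0.6 0 0 0 -0.3; 0 0 0.6 0 0 0 0.05; 0 0 0.6 0 0 0 0.1; 0 0 0.4 0 0 0 0.16; 0 0 0.2 0 0 0 0.22; 0 0 0 0 0 0 0.28; 0 0 0 0 0 0 0.348; 0 0 0 0 0 0 0.348")

```text
clock: 18.85
tool_pos: [473.5, 85.8, 207.4]
ee_rot: [-2.524, 0.193, -0.057]
force: [-0.3, -0.2, -2.3]
grip_width: 62.1
```

```bash
python3 f.py
python3 - <<'E'
from h import *
p=cam("wrist"); crop(p,"w14",190,100,400,280,3.7)
q=cam("side"); crop(q,"s14",200,240,320,380,5)
E
```

```text
18.85 [473.5  85.8 207.4] X -0.3 U -1.8 N -1.5 [-0.74  0.15 -0.08] 62.149335117032464
shift [0.2 1.  0.2] turn [ 0.   0.1 -0.2]
```

View pics/w14.png

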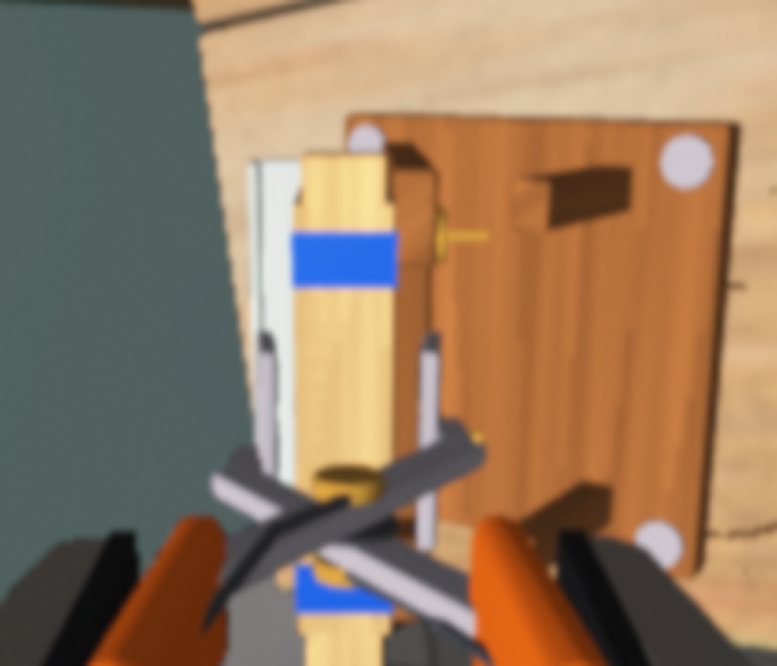

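View pics/s14.png

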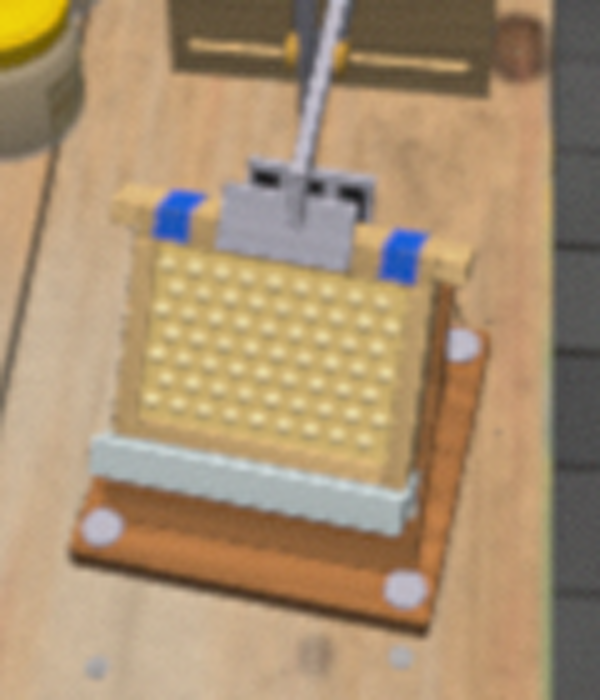

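Request:
move_arm(steps="0 0 -4 0 0 0 0.348; 0 0 -10 0 0 0 0.348; 0 0 -20 0 0 0 0.348; 0 0 -40 0 0 0 0.348; 0 0 -65 0 0 0 0.348; 0 0 -90 0 0 0 0.348; 0 0 -90 0 0 0 0.348", grip_force=10)

```text
clock: 19.82
tool_pos: [466.9, 33.3, 282.7]
ee_rot: [-2.525, 0.195, -0.063]
force: [-0.0, -0.0, -2.2]
grip_width: 61.9
```

Run:
```python
from h import *
p=cam("wrist"); cv2.imwrite("pics/w15.png",p["color"])
q=cam("side"); crop(q,"s15",200,140,320,380,3.2)
s=st(); print(s["clock"],s["tool_pos"],s["grip_width"],s["force"])
delta([473,-60,290],down(-90),s)
delta([447.2,-347.1,290],down(-90),s)
```

```text
19.925 [465.64017306  34.9992193  280.9942996 ] 62.112509965828366 [ 0.74790399  0.13272378 -1.53869767]
shift [ 21.6  70.8 -60.7] turn [-35.   -2.5  -8.5]
shift [  39.5  306.4 -225.8] turn [-35.   -2.5  -8.5]
```

View pics/w15.png

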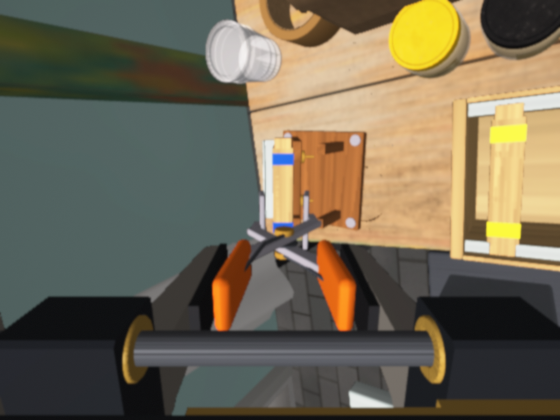

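View pics/s15.png

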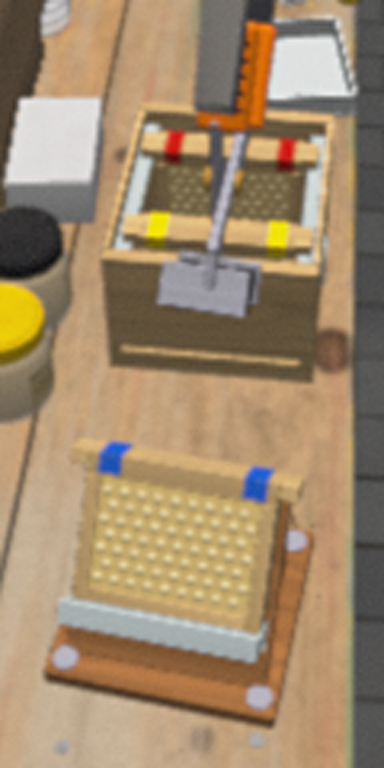

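Request:
move_arm(steps="4 14 -14 -8 -0.6 -2 0.348; 9 29 -27 -17 -1.2 -4.1 0.348; 15 46 -42 -26 -1.9 -6.3 0.348; 20 62 -55 -35 -2.5 -8.5 0.348; 21.6 70.8 -60.7 -35 -2.5 -8.5 0.348; 21.6 70.8 -60.7 -35 -2.5 -8.5 0.348; 21.6 70.8 -60.7 -35 -2.5 -8.5 0.348")

```text
clock: 20.8
tool_pos: [472.6, -60.7, 289.6]
ee_rot: [-3.14, 0.003, 0.002]
force: [0.6, -0.6, -2.8]
grip_width: 62.2
```

Run:
```python
from h import *
s=st(); print(s["clock"],s["tool_pos"],s["grip_width"],s["force"])
delta([447.2,-347.1,290],down(-90),s)
delta([447.2,-347.1,160],down(-90),s)
```

```text
20.8 [472.63422982 -60.70224038 289.55009575] 62.19080394700763 [ 0.60369374 -0.55466405 -2.82302248]
shift [-24.9 286.4  -0.8] turn [-0.1  0.1 -0.1]
shift [-24.8 286.6 129.2] turn [-0.1  0.1 -0.1]
```

Request:
move_arm(steps="-4 40 0 0 0 0 0.348; -8 90 0 0 0 0 0.348; -13 140 0 0 0 0 0.348; -18 190 0 0 0 0 0.348; -22 240 20 0 0 0 0.348; -25 275 50 0 0 0 0.348; -25 286.5 85 0 0 0 0.348; -25 286.5 110 0 0 0 0.348; -25 286.5 114 0 0 0 0.348; -25 286.5 114 0 0 0 0.348")

```text
clock: 22.05
tool_pos: [448.5, -346.9, 176.8]
ee_rot: [3.141, -0.0, 0.001]
force: [-0.1, -1.0, -1.2]
grip_width: 61.9
```

Run:
```python
from h import *
s=st(); print(s["clock"],s["tool_pos"],s["grip_width"],s["force"])
p=cam("wrist"); cv2.imwrite("pics/w16.png",p["color"])
delta([447.2,-347.1,122.2],down(-90))
```

```text
22.05 [ 448.49218411 -346.94549852  176.75190256] 61.87861732210527 [-0.12437034 -1.02128913 -1.15297244]
shift [-1.8 -0.1 55.2] turn [ 0.1 -0.1  0. ]
```

View pics/w16.png

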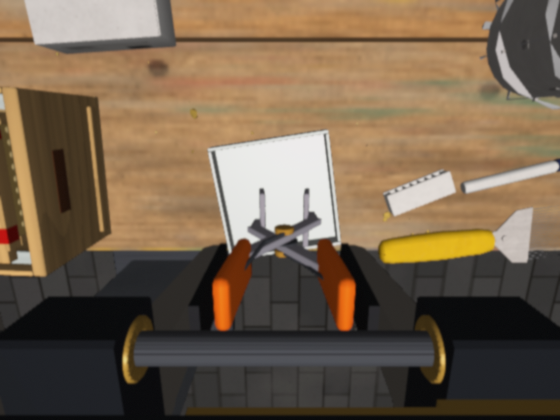

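Request:
move_arm(steps="1 -2 15 0 0 0 0.348; 1 -2 30 0 0 0 0.348; 1 -2 42 0 0 0 0.348; 1 -2 48 0 0 0 0.348; 1 -2 50 0 0 0 0.348; 1 -2 51 0 0 0 0.348; 1 -2 51 0 0 0 0.348")

```text
clock: 22.98
tool_pos: [449.5, -345.0, 125.7]
ee_rot: [3.141, 0.0, 0.001]
force: [-0.1, -0.4, -1.9]
grip_width: 62.2
```

Request:
move_arm(steps="0 0 0.7 0 0 0 0.348; 0 0 1.4 0 0 0 0.348; 0 0 1.4 0 0 0 0.348")

```text
clock: 23.35
tool_pos: [449.8, -345.1, 124.6]
ee_rot: [3.14, 0.0, 0.002]
force: [0.2, -0.6, 2.8]
grip_width: 62.2
```

Request:
move_arm(steps="0 0 0.6 0 0 0 0.348; 0 0 1.2 0 0 0 0.348; 0 0 1.2 0 0 0 0.348")

```text
clock: 23.72
tool_pos: [450.5, -345.3, 124.3]
ee_rot: [3.14, 0.001, 0.005]
force: [0.4, 1.0, 9.3]
grip_width: 61.9
```

Request:
move_arm(steps="0 0 -1.2 0 0 0 0.348; 0 0 -1.2 0 0 0 0.4; 0 0 -1 0 0 0 0.44; 0 0 -0.8 0 0 0 0.47; 0 0 -0.6 0 0 0 0.5; 0 0 -0.6 0 0 0 0.53; 0 0 -0.6 0 0 0 0.56; 0 0 -0.6 0 0 0 0.6")

```text
clock: 24.72
tool_pos: [449.4, -344.8, 123.4]
ee_rot: [3.141, 0.001, 0.001]
force: [-0.1, -0.6, 0.7]
grip_width: 73.7
```

Run:
```python
from h import *
s=st(); print(s["clock"],s["tool_pos"],s["grip_width"],s["force"])
p=cam("wrist"); cv2.imwrite("pics/w17.png",p["color"])
q=cam("side"); crop(q,"s17",240,40,340,190,4)
```

```text
24.725 [ 449.3940548  -344.84911512  123.43103483] 73.69253310789497 [-0.07939494 -0.60349862  0.7292342 ]
```

View pics/w17.png

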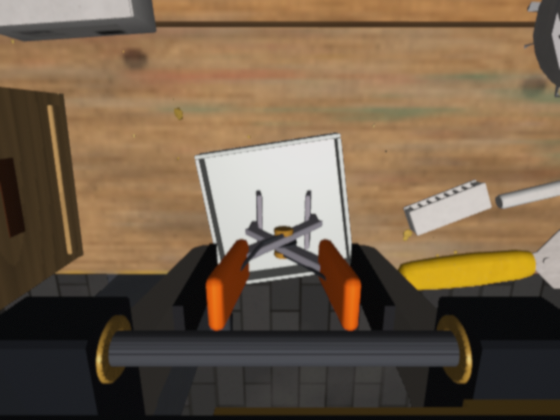

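View pics/s17.png

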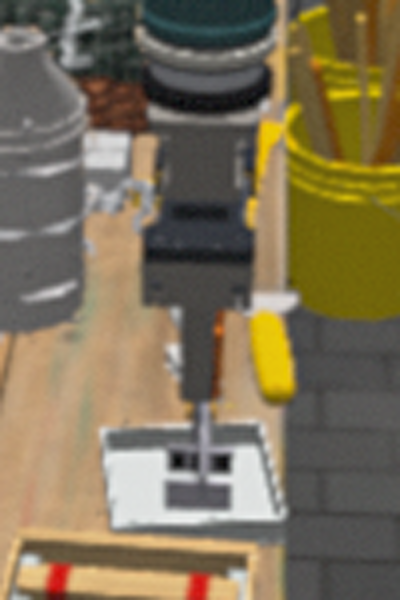

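Tongs stand upright (plates at columns 230 and 340, jaws at 259/308), fingers clear. Open fully and withdraw upward.

Request:
move_arm(steps="0 0 0 0 0 0 0.8; 0 0 0 0 0 0 1; 0 0 0 0 0 0 1; 0 0 -10 0 0 0 1; 0 0 -30 0 0 0 1; 0 0 -60 0 0 0 1; 0 0 -100 0 0 0 1; 0 0 -150 0 0 0 1; -20 0 -170 0 0 0 1; -20 0 -170 0 0 0 1")

```text
clock: 26.08
tool_pos: [429.1, -345.7, 295.8]
ee_rot: [3.138, -0.002, 0.006]
force: [1.1, -0.3, -0.4]
grip_width: 91.9
```

Run:
```python
from h import *
s=st(); print(s["clock"],s["tool_pos"],s["grip_width"],s["force"])
p=cam("wrist"); cv2.imwrite("pics/w18.png",p["color"])
q=cam("side"); crop(q,"s18",190,80,340,380,1.95)
```

```text
26.075 [ 429.09960758 -345.68597984  295.77995698] 91.93478805696441 [ 1.08239856 -0.25652508 -0.44485996]
```

View pics/w18.png

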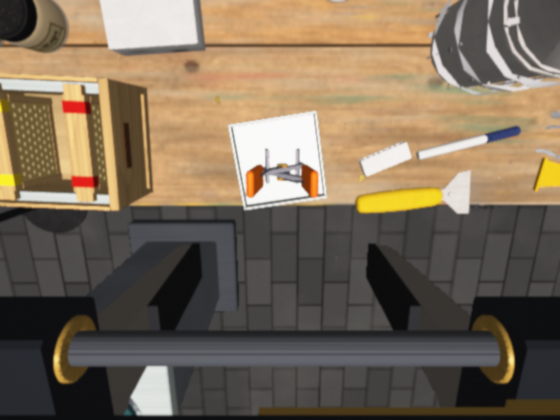

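View pics/s18.png

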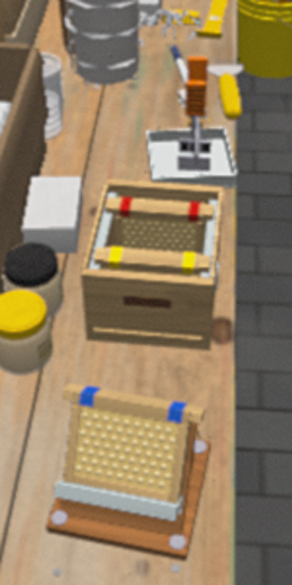

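Run:
```python
from h import *
print(job.sign_off())
```

```text
the job is handed in; nothing more can be done
None
```

The blue-striped frame is on the sloping rest, sitting on the ledge and leaning back on the board. The red and yellow frames are still hanging in the box, and the tongs stand upright in their tray. I handed in at about 26 s on the clock.

- **Setting it down:** The frame was lifted and carried by the middle of its top bar at 30–35 N grip. Coming down, the upward force on the tool along the board first rose clearly and reached about 16 N above free-hanging. I backed off until the ledge carried about 3 N, then eased the frame back until the board pushed back with about 4 N, and let go.
- **Last checks:** Pictures after letting go and after withdrawing show the frame staying put. The final wrist and side pictures show the tongs upright, and the robot is touching nothing.
- **Not fully certain:**
  - The ledge press was firmer than I meant. The pictures can't rule out the jaws slipping a millimetre or so down the bar, though they started about 4 mm above its lower edge.
  - Two estimates of the gap to the board differed by about 2–4 mm between the frame's top and bottom edges, so I relied on contact force. I did not separately check that its bottom edge lies flat on the board.

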